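# Turn the coffee-table carousel to bring the sugar round

## Task

The guest at the round woven mat wants sugar: push with a fingertip on a spoke of the carousel's four-spoked handle and turn the carousel until the sugar pourer is on the mat's side, in line between the carousel's post and the middle of the mat. Push only on the handle; do not touch the tray or the things standing on it, which must stay upright in their slots, and leave the mug and the bowl alone.

Things in the scene. Friction and masses are not known exactly. Their poses are not given: they have to be found in the camera images.
- tray: turning part of the carousel: round wooden tray 300 mm across, top 30 mm above the table, with post and handle as one piece. Origin on the vertical turning axis at table height; its x, y, -x, -y axes run through the four slots, the spokes at 45, 135, 225, 315 degrees from x. Turns endlessly either way against friction (0.12 N m, 1.5 N at 80 mm) and stays where it is left
- hub (a point): hub centre of the handle, on the turning axis 215 mm above the table, same axes as the tray. Handle: four level wooden bars (spokes), each 12 mm wide, 22 mm high (204 to 226 mm above the table), ending 110 mm from the axis, on a steel hub 38 mm across. Things on the tray reach at most 168 mm above the table
- mat_centre (a point): centre of the top of the round woven straw-brown mat with paler rings: 240 mm across, 5 mm thick, fixed to the table, left or right of the carousel with its centre 0.35 to 0.43 m from the carousel's axis
- pourer_centre (a point): middle of the sugar pourer (68 mm above its underside): squat round white china body 62 mm across and 82 mm tall with a conical steel top that narrows to a thin upright steel spout 11 mm across; 136 mm tall overall, loose, 0.25 kg. It stands in one of the four slots
- jar_centre (a point): middle of the jar (50 mm above its underside): plain round brown glass jar with a pale label and a flat wide black lid, 62 mm across, 100 mm tall, loose; stands in another slot
- mill_centre (a point): middle of the pepper mill (69 mm above its underside): turned dark wood with a waist and a round head, 54 mm across the foot, 138 mm tall, loose; stands in another slot
- cup_centre (a point): middle of the open white cup without a handle (30 mm above its underside), 62 mm across, 60 mm tall, loose and empty; stands in another slot
- mug_centre (a point): middle of the tall pale-green mug with a handle (47 mm above its underside), 76 mm across, 95 mm tall, loose, standing on the round mat; to be left alone
- bowl_centre (a point): middle of the low pale-green bowl (25 mm above its underside), 110 mm across, 50 mm tall, loose, standing on the white rectangular serving tray; to be left alone
- slot0 (a point): centre of the tray slot on the tray's x axis, 95 mm from the axis, at the tray's top face: a ring of 6 mm steel wire, 74 mm across inside, in which one thing stands
- slot1 (a point): centre of the tray slot on the tray's y axis, 95 mm from the axis, at the tray's top face: a ring of 6 mm steel wire, 74 mm across inside, in which one thing stands
- slot2 (a point): centre of the tray slot on the tray's -x axis, 95 mm from the axis, at the tray's top face: a ring of 6 mm steel wire, 74 mm across inside, in which one thing stands
- slot3 (a point): centre of the tray slot on the tray's -y axis, 95 mm from the axis, at the tray's top face: a ring of 6 mm steel wire, 74 mm across inside, in which one thing stands

How it is judged:
By the outcome, as a careful person would: the job done as asked, in the order asked, and still so for the second after the job is handed in, with the robot touching nothing.
It also fails if it takes over 42 s, if anything falls off the work surface, if the arm or the gripper's body presses on something with over 40 N, if the wrist force passes 120 N, or if a joint passes its speed limit or range.

## Robot

A 6-joint arm with a two-finger parallel gripper is mounted at the origin on the work surface. World frame = base frame: x ahead of the robot, y to its left, z up, the work surface at z = 0. Lengths are in m, angles in rad, forces in N, time in s.
With the tool pointing down it reaches from about 0.25 to 0.775 m from the base axis. Payload 4 kg.
Tool frame: the origin (TCP) lies where the fingers leave the gripper's body, on its centre line; the fingertips stand manip.tips_ahead ahead of it and the grasp point (between the pads) lies 78 mm ahead of it (manip.tips_ahead is the distance from the TCP to the fingertips, in m); z points along the fingers, y is the line along which they close (so a half turn about z gives the same grasp; the last joint's range is limited). The gripper opens to 94 mm and grips with 3 to 60 N. Pads are 16 mm wide; open, the fingers measure 119 mm over their backs; the gripper's body (75 mm by 177 mm) begins 78 mm behind the grasp point.
Start: joints at [-1.378, 0.087, 1.371, -0, 1.684, -0.103], TCP at [0.16, -0.526, 0.303] pointing down, gripper open.
Joint ranges: [-3.1, 3.1], [-0.76, 2.03], [0.27, 2.55], [-1.08, 4.22], [0.17, 2.65], [-2.57, 2.57]. Speed limits (rad/s): [2.79, 2.79, 3.14, 3.14, 3.14, 3.14].

## Interface

Orientations are given as a unit quaternion [w, x, y, z].
In Python, from station import manip gives the robot as it stands.
- The arm moves only by the tool apply_moves, never from a script. Its argument "commands" is a list of rows, each a list of 5 numbers: the shift along the tool's x, y, z in mm, then the turn about the tool's z in degrees, then the finger opening in mm, from 0 to 94. In form: [[x, y, z, turn, fingers], ...]. A call has 1 to 5 rows; each row is the pose to reach, as a shift and turn from the pose commanded when the call began, along the tool's axes at that moment; what a row does not reach only later rows make up. A row lasts 1/12 s, in which the tool goes at most 41.7 mm and 7.16 degrees, less where a joint would pass 70% of its speed; a pose out of reach is approached as far as the arm can. A call with a gripper value outside its range is refused whole. The fingers move at their own pace and stop on an object; the grip force is fixed at half the most. Time passes only in rows, so rows that repeat a pose let the fingers close. It gives the time, the measured TCP pose, the force, the opening and the grip force at its end, in the units of the state.
- manip.get_state(): the state, without advancing time (a new reading comes with each control period).
- manip.grab_frame(name): name is "scene" or "top" or "wrist"; returns (picture, depth): 400x640x3 uint8, red, green, blue; 400x640 float32, m along the optical axis (not along the pixel's ray), 0 where there is no reading.
- manip.camera_model(name): a dict with "fx", "fy", "cx", "cy" (pixels), "extrinsics" (4x4, takes a point from camera to world coordinates); the wrist camera has in their place "hand_eye" (4x4, takes a point from camera to tool coordinates, whose origin is the TCP and whose axes are the flange's). Camera axes: x right, y up, looking along -z (the intrinsics and any distortion apply to the point x, -y, -z); pixel columns grow to the right and rows downward; lengths in m; the calibration is good to about 2 mm. A picture is of the moment at which its call begins: read the wrist's pose just before it. camera_model takes no time and is no camera call.
- manip.finish_job(): hands the job in; it is judged then, once.
The state is a dict: "time": time; "joint_positions": joint angles; "qvel": joint speeds; "effort": joint torques, N m; "tcp_pos": TCP position; "orientation": TCP orientation; "ft_force": force on the tool from outside, world axes, zero at the start; "torque": the same for the moment, N m; "gripper_width": finger opening in m; "grip_force": force on a finger pad.
Only numpy, scipy, OpenCV 4.12 (cv2) and the standard library are available. Lean on these libraries where they do the work, as an engineer would, in place of code of your own. Each camera call takes 0.05 s, during which the arm holds its last target. There are 200 camera calls.

## Working session

There is one attempt and no reset: what is moved stays moved. The work goes in short steps, Python scripts to look and compute and a tool call to move; the robot and the scene stay as the last step left them, time stands still between calls to the robot, and variables do not carry over. Pictures are saved under pics/ and viewed, at most 10 in all, crops included, and the job is handed in when it is done.

Besides the shell and the picture viewer there is one more tool, called after "Call:" as a command line: name --pt "numbers of a row" for each row, then --argument value for the rest. apply_moves: Moves the arm, as the interface text tells. Its arguments: {"type":"object","properties":{"commands":{"type":"array","items":{"type":"array","items":{"type":"number"}}}},"required":["commands"]}

```bash
mkdir -p pics
cat > h.py <<'E'
import numpy as np,cv2
from station import manip
def snap(n,f):
    p,d=manip.grab_frame(n); cv2.imwrite(f'pics/{f}.png',p[:,:,::-1]); np.save(f'pics/{f}.npy',d); return p,d
def world(n,f,u,v,z=None):
    d=np.load(f'pics/{f}.npy'); m=manip.camera_model(n); E=np.array(m['extrinsics'])
    r=np.array([(u-m['cx'])/m['fx'],-(v-m['cy'])/m['fy'],-1])
    if z is None: 
        q=r*np.median(d[int(v)-1:int(v)+2,int(u)-1:int(u)+2]); return E[:3,:3]@q+E[:3,3]
    R=E[:3,:3]@r; return E[:3,3]+R*(z-E[2,3])/R[2]
E
python3 - <<'E'
from h import *
snap('top','t1'); snap('scene','s1')
s=manip.get_state();print(s, manip.tips_ahead); print(manip.camera_model('top'))
E
```

```text
{'time': 0.1, 'joint_positions': array([-1.37807277e+00,  8.78925260e-02,  1.37206411e+00,  7.32923205e-06,
        1.68357560e+00, -1.03090242e-01]), 'qvel': array([-0.00041398,  0.0005125 , -0.00200073, -0.00066844, -0.00012999,
       -0.00076055]), 'effort': array([ 2.63321308e-03, -3.41251194e+01, -3.03301978e+01,  7.20780459e-02,
        3.03666014e-02, -9.29502994e-05]), 'tcp_pos': array([ 0.16028272, -0.52582881,  0.30163456]), 'orientation': array([-9.68980026e-04,  9.89081175e-01,  1.47368545e-01, -3.98101503e-05]), 'ft_force': array([-0.13155771, -0.05158756, -0.01942079]), 'torque': array([-0.00976292, -0.05644631, -0.00600479]), 'grip_force': 0.0, 'gripper_width': 0.09390484296563278} 0.0972
{'fx': 474.30376945220286, 'fy': 474.30376945220286, 'cx': 315.05034836122877, 'cy': 205.39261784498854, 'extrinsics': array([[ 0.02192507,  0.99595412, -0.08714743,  0.47125867],
       [-0.99958864,  0.02344993,  0.01651226,  0.03051466],
       [ 0.01848906,  0.08674954,  0.99605857,  1.61387455],
       [ 0.        ,  0.        ,  0.        ,  1.        ]])}
```

View pics/t1.png

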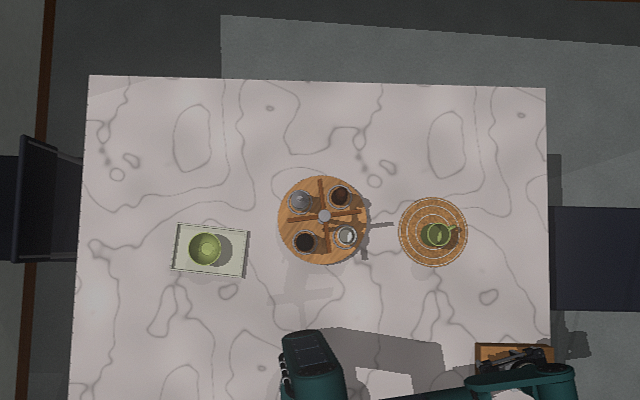

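View pics/s1.png

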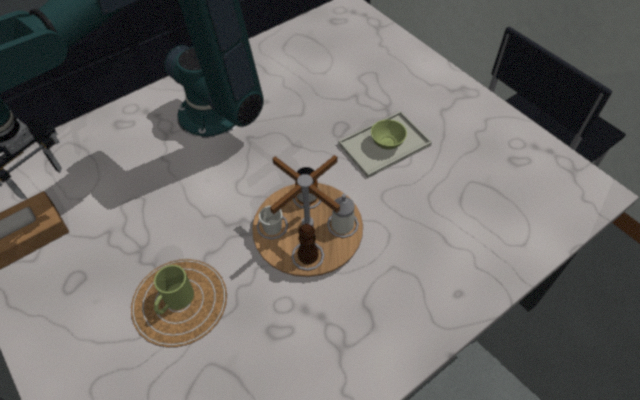

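Run:
```python
from h import *
p=cv2.imread('pics/t1.png')[165:275,270:480]
cv2.imwrite('pics/c1.png',cv2.resize(p,None,fx=3.8,fy=3.8,interpolation=cv2.INTER_CUBIC))
```

```text
(no output)
```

View pics/c1.png

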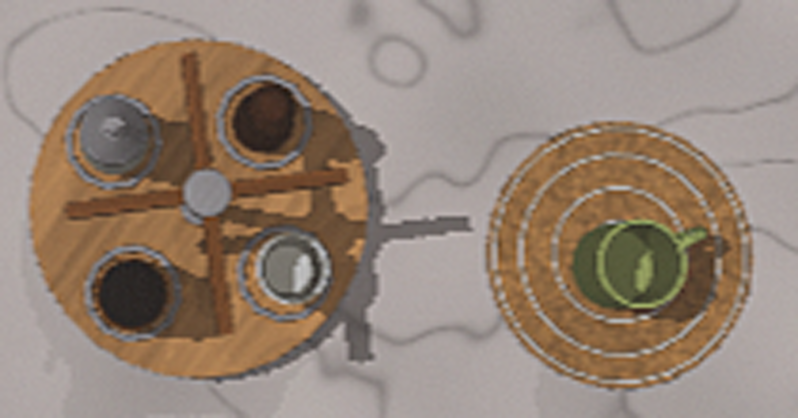

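The crop shows the hub at about (324,216) and the mat centre at about (433,232). The pourer slot is upper left (300,202), mill upper right, cup lower right, jar lower left.

Run:
```python
from h import *
P=lambda x,y,z: world('top','t1',270+x/3.8,165+y/3.8,z)
h=P(207,193,.226)
print('hub',h,'tray',P(205,210,.03))
for n,x,y,z in [('s',189,55,.226),('s',347,176,.226),('s',223,333,.226),('s',67,211,.226),('pour',113,141,.033),('mill',264,121,.033),('cup',285,273,.033),('jar',132,292,.033),('mat',620,255,.005)]:
    q=P(x,y,z); d=q-h; print(n,q.round(4),np.hypot(*d[:2]).round(3),np.degrees(np.arctan2(d[1],d[0])).round(1))
```

```text
hub [ 0.56273365 -0.02080179  0.226     ] tray [ 0.56062354 -0.02659094  0.03      ]
s [ 0.6698 -0.0046  0.226 ] 0.108 8.6
s [ 0.5784 -0.1289  0.226 ] 0.109 -81.7
s [ 0.4555 -0.0352  0.226 ] 0.108 -172.3
s [0.5464 0.0868 0.226 ] 0.109 98.7
pour [0.6194 0.0558 0.033 ] 0.095 53.5
mill [ 0.6403 -0.077   0.033 ] 0.096 -35.9
cup [ 0.5068 -0.0977  0.033 ] 0.095 -126.0
jar [0.4872 0.0359 0.033 ] 0.094 143.1
mat [ 0.5302 -0.4002  0.005 ] 0.381 -94.9
```

```bash
cat >> h.py <<'E'
from scipy.spatial.transform import Rotation as Ro
H=np.array([.562,-.0225])
def rel(W):
    s=manip.get_state(); q=s['orientation']; R=Ro.from_quat([q[1],q[2],q[3],q[0]]).as_matrix()
    print('t',s['time'],'tcp',s['tcp_pos'].round(4),'f',s['ft_force'].round(1),'w',s['gripper_width'])
    for w in W: print(np.round(1000*R.T@(np.array(w)-s['tcp_pos']),1).tolist())
def arc(r,angs,z): return [(*(H+r*np.array([np.cos(a),np.sin(a)])),z) for a in np.radians(angs)]
E
python3 -c "
from h import *
rel(arc(.085,[-45],.347))"
```

```text
t 0.1 tcp [ 0.1603 -0.5258  0.3016] f [-0.1 -0.1 -0. ] w 0.09390484296563278
[571.0, -289.4, -44.7]
```

Call:
apply_moves --pt "5 -3 -45 0 0" --pt "36 -18 -46 0 0" --pt "70 -36 -46 0 0" --pt "104 -53 -46 0 0" --pt "138 -70 -46 0 0"

```text
time: 0.52
tcp_pos: [0.2726, -0.4177, 0.3484]
orientation: [-0.0, 0.989, 0.147, 0.0]
ft_force: [0.1, -0.5, 0.4]
gripper_width: 0.0639
grip_force: 0.0
```

Call:
apply_moves --pt "34 -17 0 0 0" --pt "68 -34 0 0 0" --pt "102 -52 0 0 0" --pt "136 -69 0 0 0" --pt "170 -86 0 0 0"

```text
time: 0.93
tcp_pos: [0.4104, -0.2854, 0.3483]
orientation: [-0.0, 0.989, 0.147, -0.0]
ft_force: [1.1, -0.3, 0.5]
gripper_width: 0.0311
grip_force: 0.0
```

Call:
apply_moves --pt "34 -17 0 0 0" --pt "68 -34 0 0 0" --pt "102 -52 0 0 0" --pt "136 -69 0 0 0" --pt "170 -86 0 0 0"

```text
time: 1.35
tcp_pos: [0.548, -0.1535, 0.3481]
orientation: [-0.0, 0.989, 0.148, -0.0]
ft_force: [0.5, -1.3, 0.0]
gripper_width: 0.0007
grip_force: 0.0
```

```bash
python3 -c "
from h import *
rel(arc(.085,[-45],.347)); snap('scene','s2')"
```

```text
t 1.35 tcp [ 0.548  -0.1535  0.3481] f [ 0.5 -1.3  0. ] w 0.0006548034543386502
[91.6, -46.2, 1.1]
```

View pics/s2.png

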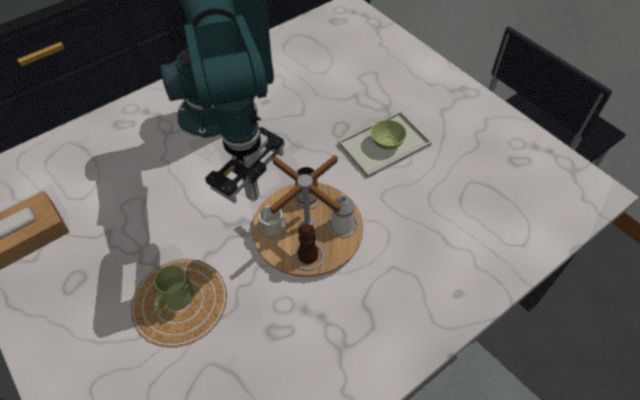

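The scene view shows the gripper above the tray's -y edge, fingers clear above the handle, and everything upright. I go to the entry point and lower the fingertips between the two spokes.

Call:
apply_moves --pt "30 -15 0 0 0" --pt "60 -30 0 0 0" --pt "88 -45 0 0 0" --pt "88 -45 0 0 0" --pt "88 -45 0 0 0"

```text
time: 1.82
tcp_pos: [0.6185, -0.0856, 0.3471]
orientation: [-0.0, 0.989, 0.149, -0.001]
ft_force: [0.7, -0.4, 0.2]
gripper_width: 0.0005
grip_force: 0.0
```

```bash
python3 -c "
from h import *
rel(arc(.085,[-45,-50],.297))"
```

```text
t 1.8167 tcp [ 0.6185 -0.0856  0.3471] f [ 0.7 -0.4  0.2] w 0.0005186205218543079
[4.4, -1.8, 50.1]
[-2.3, 1.4, 50.1]
```

Call:
apply_moves --pt "0 0 20 0 0" --pt "0 0 40 0 0" --pt "0 0 50 0 0" --pt "0 0 50 0 0"

```text
time: 2.15
tcp_pos: [0.6163, -0.0876, 0.2952]
orientation: [-0.001, 0.989, 0.147, -0.003]
ft_force: [0.1, 0.6, -0.0]
gripper_width: 0.0004
grip_force: 0.0
```

```bash
python3 -c "
from h import *
s=manip.get_state(); q=s['orientation']; R=Ro.from_quat([q[1],q[2],q[3],q[0]]).as_matrix()
d=s['tcp_pos'][:2]-H; a0=np.degrees(np.arctan2(d[1],d[0])); print(s['tcp_pos'],s['ft_force'],a0,np.hypot(*d))
a=np.append(a0,-50-4*np.arange(0,41))
W=np.array(arc(.085,a,.297)); W[0]=s['tcp_pos']
W=1000*(W-W[0])@R
for i in range(0,40,5):
  print(a[i+5], (W[i+1:i+6]-W[i])[:,:2].round(1).tolist())
"
```

```text
[ 0.6163222  -0.08755044  0.29518563] [ 0.06774017  0.58867493 -0.03126701] -50.13547828428953 0.08474940201637611
-66.0 [[0.3, 0.1], [-5.3, 2.3], [-10.9, 4.0], [-16.7, 5.4], [-22.6, 6.3]]
-86.0 [[-5.9, 0.5], [-11.8, 0.7], [-17.8, 0.4], [-23.7, -0.4], [-29.5, -1.5]]
-106.0 [[-5.7, -1.5], [-11.3, -3.4], [-16.8, -5.7], [-22.1, -8.4], [-27.2, -11.5]]
-126.0 [[-4.9, -3.4], [-9.5, -7.1], [-13.8, -11.1], [-17.9, -15.5], [-21.6, -20.1]]
-146.0 [[-3.4, -4.9], [-6.5, -9.9], [-9.2, -15.2], [-11.5, -20.7], [-13.5, -26.3]]
-166.0 [[-1.5, -5.7], [-2.7, -11.5], [-3.4, -17.4], [-3.8, -23.4], [-3.7, -29.3]]
-186.0 [[0.5, -5.9], [1.4, -11.8], [2.7, -17.6], [4.5, -23.2], [6.6, -28.8]]
-206.0 [[2.5, -5.4], [5.4, -10.6], [8.6, -15.6], [12.1, -20.3], [16.0, -24.8]]
```

Call:
apply_moves --pt "-3 1 0 0 0" --pt "-7 2.5 0 0 0" --pt "-12 4 0 0 0" --pt "-17 5.5 0 0 0" --pt "-22.5 6 0 0 0"

```text
time: 2.57
tcp_pos: [0.598, -0.0995, 0.2998]
orientation: [0.001, 0.989, 0.147, 0.001]
ft_force: [-0.0, -0.1, -0.3]
gripper_width: 0.0004
grip_force: 0.0
```

Call:
apply_moves --pt "-6 0.5 0 0 0" --pt "-12 0.5 0 0 0" --pt "-18 0.5 0 0 0" --pt "-23.5 -0.5 0 0 0" --pt "-29.5 -1.5 0 0 0"

```text
time: 2.98
tcp_pos: [0.5692, -0.106, 0.2989]
orientation: [0.0, 0.989, 0.147, 0.0]
ft_force: [2.1, 2.6, 0.8]
gripper_width: 0.0008
grip_force: 1.1
```

```bash
python3 -c "
from h import *
snap('scene','s3'); rel(arc(.085,[-86,-106],.297))"
```

```text
t 3.0333 tcp [ 0.5681 -0.1063  0.299 ] f [-0.9  0.4 -0.3] w 0.0007905498718840606
[-0.5, 0.9, 2.0]
[-27.7, -10.6, 2.0]
```

View pics/s3.png

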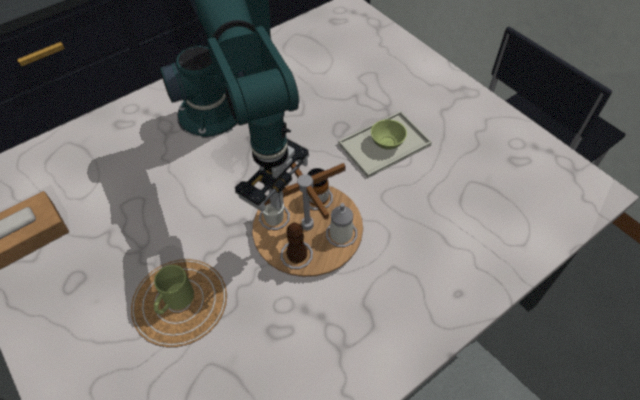

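The push works: the carousel has turned clockwise, with the pourer now at (342,228) and everything upright. I carry on round the arc.

Call:
apply_moves --pt "-5.5 -1.5 0 0 0" --pt "-11.5 -3.5 0.5 0 0" --pt "-17 -5.5 1 0 0" --pt "-22 -8.5 1 0 0" --pt "-27.5 -11 1 0 0"

```text
time: 3.45
tcp_pos: [0.5395, -0.1035, 0.2976]
orientation: [0.0, 0.989, 0.147, -0.0]
ft_force: [2.0, 0.2, 0.0]
gripper_width: 0.0006
grip_force: 0.9
```

Call:
apply_moves --pt "-5 -3.5 0 0 0" --pt "-9.5 -7 0 0 0" --pt "-14 -11 0 0 0" --pt "-18 -15.5 0 0 0" --pt "-21.5 -20 0 0 0"

```text
time: 3.87
tcp_pos: [0.5131, -0.0905, 0.2977]
orientation: [0.0, 0.989, 0.147, -0.0]
ft_force: [2.8, 0.2, 0.2]
gripper_width: 0.0001
grip_force: 0.9
```

Call:
apply_moves --pt "-3.5 -5 0 0 0" --pt "-6.5 -10 0 0 0" --pt "-9 -15 0 0 0" --pt "-11.5 -20.5 0 0 0" --pt "-13.5 -26.5 0 0 0"

```text
time: 4.28
tcp_pos: [0.4927, -0.069, 0.2977]
orientation: [0.0, 0.989, 0.147, -0.0]
ft_force: [1.4, -0.6, 0.7]
gripper_width: 0.0005
grip_force: 0.9
```

```bash
python3 -c "
from h import *
snap('scene','s4');snap('top','t4'); rel(arc(.085,np.arange(-146,-167,-4),.297))
d=manip.get_state()['tcp_pos'][:2]-H;print(np.hypot(*d),np.degrees(np.arctan2(d[1],d[0])))"
```

```text
t 4.3833 tcp [ 0.4922 -0.0683  0.2976] f [-0.4  0.4 -0. ] w 0.0005527655553374708
[-1.1, 1.5, 0.6]
[-2.7, -4.2, 0.6]
[-3.8, -10.1, 0.7]
[-4.5, -16.0, 0.7]
[-4.8, -21.9, 0.7]
[-4.7, -27.8, 0.7]
0.08350454563782797 -146.7525153662385
```

Call:
apply_moves --pt "-2 -5.5 0 0 0" --pt "-3 -11 0 0 0" --pt "-4 -17 0 0 0" --pt "-4.5 -23 0 0 0" --pt "-4.5 -28.5 0 0 0"

```text
time: 4.8
tcp_pos: [0.4801, -0.0428, 0.2977]
orientation: [0.0, 0.989, 0.147, -0.0]
ft_force: [1.3, -2.0, -0.2]
gripper_width: 0.0005
grip_force: 0.9
```

Call:
apply_moves --pt "0.5 -6 0 0 0" --pt "1.5 -12 0 0 0" --pt "2.5 -17.5 0 0 0" --pt "4 -22 0 0 0" --pt "6 -26.5 0 0 0"

```text
time: 5.22
tcp_pos: [0.4784, -0.0158, 0.2977]
orientation: [0.0, 0.989, 0.147, -0.0]
ft_force: [1.0, -2.8, -0.0]
gripper_width: 0.0007
grip_force: 1.0
```

Call:
apply_moves --pt "2 -4 0 0 0" --pt "4 -8 0 0 0" --pt "6 -11.5 0 0 0" --pt "8 -14 0 0 0" --pt "9 -15.5 0 0 0"

```text
time: 5.63
tcp_pos: [0.4826, 0.0019, 0.2975]
orientation: [-0.0, 0.989, 0.148, -0.0]
ft_force: [0.5, -2.3, -0.1]
gripper_width: 0.0004
grip_force: 0.8
```

```bash
python3 -c "
from h import *
snap('scene','s5');p,d=snap('top','t5'); rel(arc(.085,np.arange(-196,-230,-4),.297))
d=manip.get_state()['tcp_pos'][:2]-H;print(np.hypot(*d),np.degrees(np.arctan2(d[1],d[0]))%360-360)
cv2.imwrite('pics/c5.png',cv2.resize(np.vstack([cv2.resize(cv2.imread('pics/t5.png')[165:275,270:480],None,fx=3.8,fy=3.8,interpolation=2)[:,:798],]),None,fx=1,fy=1))"
```

```text
t 5.7333 tcp [0.4825 0.0019 0.2975] f [0.4 0.9 0.3] w 0.0004050541093818097
[-2.4, 0.3, 0.5]
[1.0, -4.6, 0.5]
[4.7, -9.2, 0.5]
[8.7, -13.5, 0.5]
[13.1, -17.6, 0.5]
[17.7, -21.3, 0.5]
[22.6, -24.7, 0.5]
[27.6, -27.8, 0.5]
[32.9, -30.5, 0.5]
0.08311829617136722 -197.06803392364293
```

View pics/c5.png

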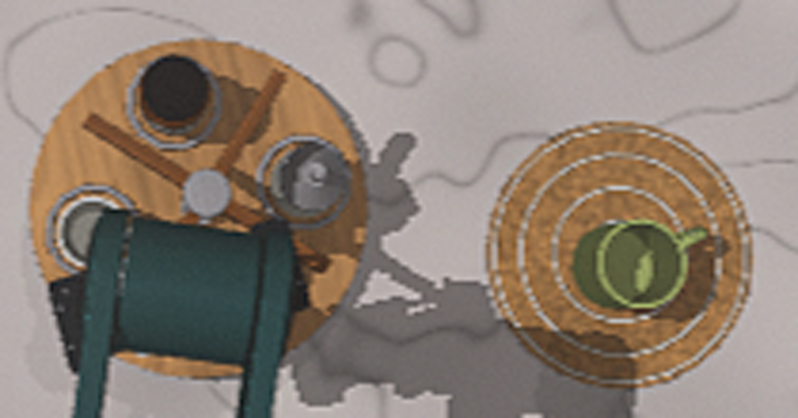

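Top crop: the pourer is in its slot at about (304,180), right of the hub. Spoke tips show at (280,73), (88,121) and (323,265).

Run:
```python
from h import *
P=lambda x,y,z: world('top','t1',270+x/3.8,165+y/3.8,z)[:2]
h=P(207,193,.226)
for x,y,z in [(280,73,.226),(88,121,.226),(323,265,.226),(304,180,.033)]:
    d=P(x,y,z)-h; print(np.degrees(np.arctan2(d[1],d[0])).round(1),np.hypot(*d))
```

```text
-30.1 0.10944102384473826
60.1 0.10755860930302179
-120.6 0.10510303684085455
-74.2 0.09598713064872032
```

Call:
apply_moves --pt "2 -3.5 0 0 0" --pt "5 -8 0 0 0" --pt "8 -12 0 0 0" --pt "11 -15.5 0 0 0" --pt "13.5 -18 0 0 0"

```text
time: 6.15
tcp_pos: [0.4904, 0.0231, 0.2976]
orientation: [-0.0, 0.989, 0.148, -0.0]
ft_force: [-0.2, -2.7, -0.1]
gripper_width: 0.0006
grip_force: 0.8
```

Call:
apply_moves --pt "1 -1 0 0 0" --pt "2 -2 0 0 0" --pt "3 -3 0 0 0" --pt "3 -3 0 0 0"

```text
time: 6.48
tcp_pos: [0.4923, 0.0265, 0.2976]
orientation: [-0.0, 0.989, 0.148, 0.0]
ft_force: [-0.2, -0.5, 0.1]
gripper_width: 0.0005
grip_force: 0.1
```

```bash
python3 -c "
from h import *
p,d=snap('top','t6')
d=manip.get_state()['tcp_pos'][:2]-H;print(np.hypot(*d),np.degrees(np.arctan2(d[1],d[0]))%360-360)
cv2.imwrite('pics/c6.png',cv2.resize(cv2.imread('pics/t6.png')[165:275,270:480],None,fx=3.8,fy=3.8,interpolation=2))"
```

```text
0.0851754195870393 -215.08866017182947
```

View pics/c6.png

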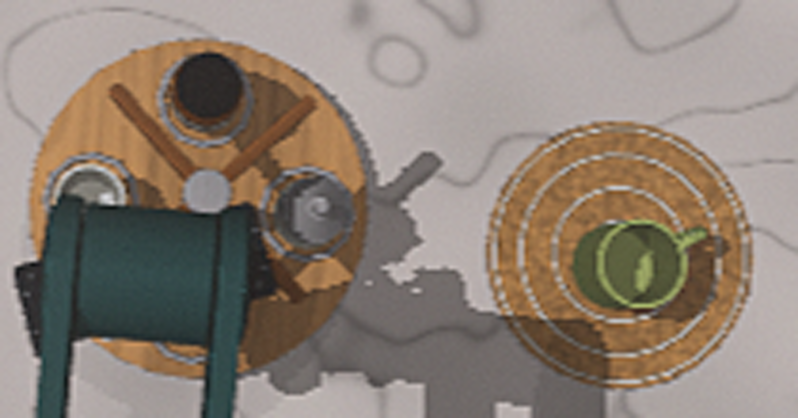

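The pourer is now at (307,213), nearly in line with the mat. The visible spoke tips are at (312,100) and (114,87).

Run:
```python
from h import *
P=lambda x,y,z: world('top','t1',270+x/3.8,165+y/3.8,z)[:2]
h=P(207,193,.226)
for x,y,z in [(312,100,.226),(114,87,.226),(307,213,.033)]:
    d=P(x,y,z)-h; print(np.degrees(np.arctan2(d[1],d[0])).round(1),np.hypot(*d))
# brown spoke pixels, principal axes from depth z
d=np.load('pics/t6.npy'); m=manip.camera_model('top');E=np.array(m['extrinsics'])
v,u=np.mgrid[:400,:640]; q=np.stack([(u-m['cx'])/m['fx']*d,-(v-m['cy'])/m['fy']*d,-d],-1)@E[:3,:3].T+E[:3,3]
e=q[...,:2]-H; r=np.hypot(e[...,0],e[...,1]); k=(abs(q[...,2]-.226)<.012)&(r>.03)&(r<.115)
a=np.degrees(np.arctan2(e[...,1],e[...,0]))
for c in (-48,42): 
  s=k&(abs(a-c)<15); pts=q[s][:,:2].astype(np.float32); l=cv2.fitLine(pts,cv2.DIST_L2,0,.01,.01).ravel()
  print(c,s.sum(),np.degrees(np.arctan2(l[1],l[0])),'offset of H',l[0]*(H[1]-l[3])-l[1]*(H[0]-l[2]))
rel([])
```

```text
-47.2 0.10915586959173713
42.5 0.10928489411517675
-91.7 0.09548774967960864
-48 110 -47.07713 offset of H -0.00250277193331222
42 121 42.605354 offset of H -0.00045637056634059703
t 6.5333 tcp [0.4923 0.0265 0.2976] f [ 0.4  1.1 -0.8] w 0.0003693105773648484
```

Call:
apply_moves --pt "1 -1 0 0 0" --pt "2 -2 0 0 0" --pt "3 -2.5 0 0 0" --pt "3 -2.5 0 0 0"

```text
time: 6.87
tcp_pos: [0.4945, 0.0296, 0.2977]
orientation: [-0.0, 0.989, 0.147, 0.0]
ft_force: [0.2, -0.6, -0.6]
gripper_width: 0.0007
grip_force: 0.3
```

Call:
apply_moves --pt "-4 4 0 0 0" --pt "-9 9 0 0 0" --pt "-9 9 -20 0 0" --pt "-9 9 -45 0 0" --pt "-9 9 -60 0 0"

```text
time: 7.28
tcp_pos: [0.4883, 0.0177, 0.3598]
orientation: [0.0, 0.989, 0.147, 0.001]
ft_force: [-0.2, -0.6, 1.2]
gripper_width: 0.0009
grip_force: 0.0
```

Call:
apply_moves --pt "-25 -15 0 0 0" --pt "-60 -30 0 0 0" --pt "-95 -45 0 0 0" --pt "-130 -60 0 0 0" --pt "-130 -60 0 0 0"

```text
time: 7.7
tcp_pos: [0.3416, 0.0381, 0.3587]
orientation: [-0.0, 0.989, 0.148, 0.001]
ft_force: [1.6, -0.6, 0.5]
gripper_width: 0.0006
grip_force: 0.0
```

```bash
python3 -c "
from h import *
p,d=snap('top','t7'); rel([])
cv2.imwrite('pics/c7.png',cv2.resize(cv2.imread('pics/t7.png')[165:275,270:480],None,fx=3.8,fy=3.8,interpolation=2))"
```

```text
t 7.75 tcp [0.3442 0.0378 0.3587] f [0.2 0.6 0.3] w 0.0005863152120325405
```

View pics/c7.png

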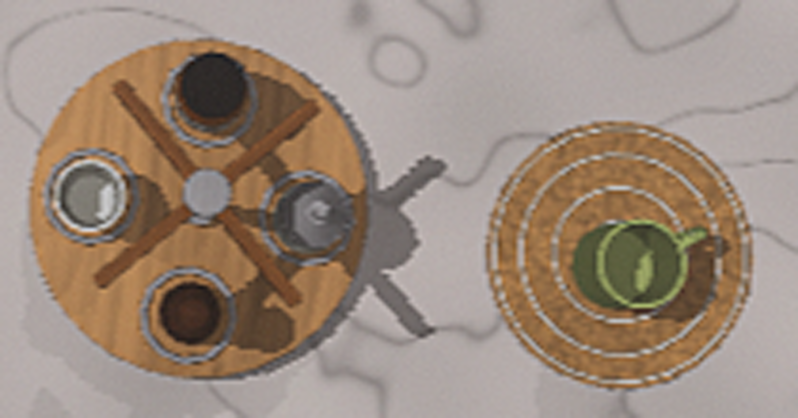

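The arm is clear and everything stands in its slot. Visible: spoke tips (315,106), (120,84), (101,283), (293,302) and slot rings (306,217), (91,196), (211,99), (189,315).

Run:
```python
from h import *
P=lambda x,y,z: world('top','t1',270+x/3.8,165+y/3.8,z)[:2]
def ang(a,b,z):
    d=P(*a,z)-P(*b,z); return np.degrees(np.arctan2(d[1],d[0]))
print('spokes',ang((315,106),(101,283),.226)-45,ang((293,302),(120,84),.226)+45, 'slots',ang((306,217),(91,196),.033),ang((189,315),(211,99),.033)+90)
d=np.load('pics/t7.npy'); m=manip.camera_model('top');E=np.array(m['extrinsics'])
v,u=np.mgrid[:400,:640]; q=np.stack([(u-m['cx'])/m['fx']*d,-(v-m['cy'])/m['fy']*d,-d],-1)@E[:3,:3].T+E[:3,3]
e=q[...,:2]-H; r=np.hypot(e[...,0],e[...,1]); k=(abs(q[...,2]-.226)<.012)&(r<.115)
a=np.degrees(np.arctan2(e[...,1],e[...,0]))
L=[]
for c in (-49,41): 
  s=k&(abs((a-c+90)%180-90)<20)&(r>.025); pts=q[s][:,:2].astype(np.float32); l=cv2.fitLine(pts,cv2.DIST_L2,0,.01,.01).ravel(); L.append(l)
  print(c,s.sum(),np.degrees(np.arctan2(l[1],l[0])))
A=np.array([[-l[1],l[0]] for l in L]); b=[-l[1]*l[2]+l[0]*l[3] for l in L]; X=np.linalg.solve(A,b)
slots=np.mean([P(*p,.033) for p in [(306,217),(91,196),(211,99),(189,315)]],0)
M=P(620,255,.005); print('axis',X,'slots',slots,'mat',M,[np.degrees(np.arctan2(*(M-c)[::-1])) for c in (X,slots)])
```

```text
spokes -94.11497926895618 -95.37939445931269 slots -94.26670355927948 265.36708045777146
-49 240 -49.51129
41 248 40.4772
axis [ 0.5638575  -0.02061649] slots [ 0.56344718 -0.02142046] mat [ 0.53022285 -0.40021769] [np.float64(-95.0634818189268), np.float64(-95.01258888677211)]
```

```bash
python3 -c "
from station import manip
print(manip.finish_job())"
```

```text
the job is handed in; nothing more can be done
None
```

The job is handed in: I turned the carousel with a fingertip on one spoke until the sugar pourer was on the mat's side, within about 0.5° of the line to the mat's centre by my top-camera measurement, with everything upright and the arm clear.

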